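# Ready the resin syringe over the dish

### The job

Lift the round lid off the small dish that it covers and set it down flat on the bench, clear of the dish, without dropping it. Then draw the fuller syringe (the one whose plunger stands out higher) straight up out of the syringe stand, lean it to about 45 degrees with its nozzle end downward, and finish while still holding it like that in the gripper, the nozzle raised about two centimetres over the middle of the uncovered dish and nothing but the gripper touching the syringe. The other syringe stays hanging in the stand, and the dish stays standing where it is.

Things in the scene. Friction and masses are not known exactly. Their poses are not given: they have to be found in the camera images.
- stand: clear acrylic syringe stand, fixed, 56 (x) x 129 (y) x 85 high; origin at the centre of its underside, z up, x roughly toward the robot. Top plate: two rows of four 14 mm square holes, at x = -13 and +14, y = -45, -15, 15, 45. One syringe hangs by its wings in hole (-13, 45), one in (14, -45); which is which varies. Hanging, a syringe's origin is 6 up, its x and y along the stand's
- syringe_full: the fuller syringe, 147 long, 20 g; origin on its axis at the nozzle end, z toward the plunger head. Barrel 11 diameter (1.4 play in its hole; draw up over 85 to free it); finger wings 18 x 30 (x, y) at z = 79 to 83 rest on the stand's top; plunger rod 8 diameter from 83 to 122
- full_nozzle (a point): the nozzle end of the fuller syringe, on its axis (same point as the origin of syringe_full)
- full_head (a point): middle of the fuller syringe's plunger head, 134 from the nozzle end, 140 above z = 0 while hanging. The head is a disc on edge, z = 122 to 146, 25 wide along the syringe's y, and 13 thick along its x as felt by the fingers (x = -6 to +7; looks thinner): pinch it across x or y
- syringe_used: the emptier syringe in the stand: same shape, but the head is only 101 to 125 from its nozzle end (its top at height z = 131, against 152 for the fuller one). Same origin and axes
- dish: small waisted mixing dish that the lid covers, 35 diameter, 22 high, 80 g, loose; origin at the centre of its underside, z up. Another such dish stands open 9 to 20 cm behind it and is not used. A lamp hangs over the bench behind and to the left of the dish: keep the wrist forward of it
- dish_mouth (a point): centre of the dish's mouth, level with its rim, 20 above z = 0; the bench is 2 below z = 0 here, and z = 0 on the thin grey-blue mats (all sizes in mm)
- lid: plain round flat lid, 62 diameter, 10 thick, 25 g, lying loose on the dish's rim, centred to 3 (underside 20 above z = 0); origin at the centre of its underside, z up. A free place to lay it: the bench between stand and dish, 45 to 60 cm ahead of the robot centred 2 cm right of its middle line
Things that resemble listed ones, but are neither listed nor needed, are in the scene too. What is shaped like the syringe_full but green is not meant.

How it is judged (in metres and radians):
On the way, in this order (a step that is already met when the one before it is completed fails the run):
1. the lid is lifted off the dish in the gripper (height (world z) of lid above 0.03 m and contact force between lid and the fingers above 0.3 N and contact force between lid and dish below 0.02 N), for 0.1 s.
2. the lid lies flat on the bench, clear of the dish, and is let go (height (world z) of lid below 0.015 m and (angle between lid's own z axis and vertical below 0.12 rad or angle between lid's own z axis and vertical above 3.02 rad) and horizontal distance between lid and dish above 0.052 m and contact force between lid and the fingers below 0.05 N), for 0.2 s.
3. the fuller syringe is drawn up clear of the stand in the gripper (height (world z) of full_nozzle above 0.088 m and contact force between syringe_full and the fingers above 0.3 N and contact force between syringe_full and stand below 0.02 N), for 0.1 s.
At the end, for the whole second after the job is handed in: Gripper alone holds the fuller syringe, at rest, leaning 30-60 deg, nozzle end down, within 14 mm sideways of the dish's middle, 7-40 mm over its rim. Lid flat and free on the bench, 52 mm or more from the dish (centres); dish moved under 20 mm; other syringe in the stand (moved under 15 mm) (all of step 2 and contact force between syringe_full and the fingers above 0.3 N and contact force between syringe_full and dish below 0.02 N and contact force between syringe_full and stand below 0.02 N and contact force between syringe_full and lid below 0.02 N and angle between syringe_full's own z axis and vertical between 0.52 and 1.05 rad and horizontal distance between full_nozzle and dish_mouth below 0.014 m and height (world z) of full_nozzle between 0.027 and 0.06 m and linear speed of syringe_full below 0.02 m/s and angle between dish's own z axis and vertical below 0.1 rad and distance of dish from where it was at the start of the episode below 0.02 m and distance of syringe_used from where it was at the start of the episode below 0.015 m); the arm keeps its last pose, push and grip.
It fails at once if the lid is dropped (contact force between lid and the fingers below 0.05 N and linear speed of lid above 0.6 m/s).
It fails at once if the other syringe is pulled out of the stand (distance of syringe_used from where it was at the start of the episode above 0.03 m).
It fails at once if the dish is tipped or pushed away (angle between dish's own z axis and vertical above 0.35 rad or distance of dish from where it was at the start of the episode above 0.03 m).
It also fails if it takes over 58 s, if anything falls off the work surface, if the arm or the gripper's body presses on something with over 40 N, if the wrist force passes 120 N, or if a joint passes its speed limit or range.

### The arm

A 7-joint arm with a two-finger parallel gripper is mounted at the origin on a cart in front of the work surface, level with it; the furniture and walls round the work are solid. World frame = base frame: x ahead of the robot, y to its left, z up, the work surface at z = 0. Lengths are in mm, angles in rad, forces in N, time in s.
With the tool pointing down it reaches from about 400 to 850 mm from the base axis. Payload 6.9 kg.
Tool frame: the origin (TCP) lies at the very end of the fingers, on their centre line; the grasp point (between the pads) lies 19 mm behind it; z points along the fingers, y is the line along which they close (so a half turn about z gives the same grasp; the last joint's range is limited). The gripper opens to 85 mm and grips with 20 to 120 N. Pads are 22 mm wide; open, the fingers measure 114 mm over their backs; the gripper's body (76 mm by 85 mm) begins 54 mm behind the grasp point. The pads swing forward as they close: fully open they stand 13 mm farther back than shut.
Start: joints at [1.351, 0.507, -0.238, 1.5, 0.126, 1.149, -0.155], TCP at [200.012, -592.12, 231.275] pointing down, gripper open.
Joint ranges: [-3.08, 3.08], [-0.24, 2.05], [-1.43, 1.35], [0, 2.5], [-1.52, 4.66], [0.17, 1.96], [-2.89, 2.89]. Speed limits (rad/s): [2.39, 2.39, 3.14, 3.14, 3.14, 3.14, 3.14].

### API

Orientations are given as a unit quaternion [w, x, y, z].
In Python, from plant import sense, camera, finish_job gives the robot as it stands.
- The arm moves only by the shell command python3 -m inch 'ROWS' [FORCE]. ROWS is JSON, a list of rows, each a list of 7 numbers: the turn, a rotation vector about the tool's x, y, z in degrees, then the shift along the tool's x, y, z in m, then the opening, from 0 (shut) to 1 (fully open). In form: [[ax, ay, az, x, y, z, jaw], ...]. A call has exactly 8 rows; each row is the pose to reach, as a shift and turn from the pose commanded when the call began, along the tool's axes at that moment; what a row does not reach only later rows make up. A row lasts 1/10 s, in which the tool goes at most 50 mm and 8.59 degrees, less where a joint would pass 70% of its speed; a pose out of reach is approached as far as the arm can. A call with a gripper value outside its range is refused whole. The fingers move at their own pace and stop on an object; FORCE is the grip in N (left out, the last holds). Time passes only in rows, so rows that repeat a pose let the fingers close, or fill a call up. It gives the time, the measured TCP pose, the force, the opening and the grip force at its end, in the units of the state.
- sense(): the state, without advancing time (a new reading comes with each control period).
- camera(name): name is "scene" or "top" or "wrist"; returns a dict with "pixels" (420x560x3 uint8, blue, green, red), "K" (3x3 intrinsics, pixels), "rvec" (rotation vector, rad) and "tvec" (3), from world to camera coordinates, as OpenCV has them; the wrist camera has in their place "hand_eye" (4x4, takes a point from camera to tool coordinates, whose origin is the TCP and whose axes are the flange's). Camera axes: x right, y down, z forward; pixel columns grow to the right and rows downward; lengths in mm; the calibration is good to about 2 mm. A picture is of the moment at which its call begins: read the wrist's pose just before it. There is no depth.
- finish_job(): hands the job in; it is judged then, once.
The state is a dict: "time_s": time; "joints": joint angles; "dq": joint speeds; "joint_efforts": joint torques, N m; "position": TCP position; "tcp_rot": TCP orientation; "ft_force": force on the tool from outside, world axes, zero at the start; "wrist_torque": the same for the moment, N m; "opening": opening from 0.0 (shut) to 1.0 (fully open); "finger_force": force on a finger pad.
Only numpy, scipy, OpenCV 4.12 (cv2) and the standard library are available. Lean on these libraries where they do the work, as an engineer would, in place of code of your own. Each camera call takes 0.05 s, during which the arm holds its last target. There are 200 camera calls.

## Working session

There is one attempt and no reset: what is moved stays moved. The work goes in short steps, Python scripts to look and compute and a shell command to move; the robot and the scene stay as the last step left them, time stands still between calls to the robot, and variables do not carry over. Pictures are saved under pics/ and viewed, at most 10 in all, crops included, and the job is handed in when it is done.

```bash
mkdir -p pics; cat > h.py <<'E'
import numpy as np, cv2, json
from plant import sense, camera, finish_job
from scipy.spatial.transform import Rotation as R
def grab(n,f=None):
    s=sense(); c=camera(n)
    im=np.array(c["pixels"],dtype=np.uint8)
    if f: cv2.imwrite("pics/"+f,im)
    if "hand_eye" in c:
        T=np.eye(4); q=s["tcp_rot"]; T[:3,:3]=R.from_quat([q[1],q[2],q[3],q[0]]).as_matrix(); T[:3,3]=s["position"]
        T=T@np.array(c["hand_eye"])
        Rm,o=T[:3,:3],T[:3,3]
    else:
        Rc=cv2.Rodrigues(np.array(c["rvec"],float))[0]; Rm=Rc.T; o=-Rc.T@np.array(c["tvec"],float).ravel()
    return im,(np.array(c["K"],float),Rm,o)
def ray(cam,u,v):
    K,Rm,o=cam; d=Rm@np.linalg.inv(K)@np.array([u,v,1.]); return o,d/np.linalg.norm(d)
def onz(cam,u,v,z):
    o,d=ray(cam,u,v); return o+d*(z-o[2])/d[2]
def proj(cam,p):
    K,Rm,o=cam; q=K@(Rm.T@(np.array(p,float)-o)); return q[:2]/q[2]
def cross(c1,p1,c2,p2):
    o1,d1=ray(c1,*p1); o2,d2=ray(c2,*p2)
    A=np.stack([d1,-d2],1); t=np.linalg.lstsq(A,o2-o1,rcond=None)[0]
    a,b=o1+t[0]*d1,o2+t[1]*d2; return (a+b)/2,np.linalg.norm(a-b)
E
python3 - <<'E'
from h import *
s=sense(); print(s)
for n in("scene","top"):
    im,c=grab(n,n+"0.png"); print(n,c[0].tolist(),c[2],c[1][:,2]); 
    np.save(n+"cam.npy",np.vstack([c[0],c[1],c[2][None]]))
E
```

```text
{'time_s': 0.0, 'joints': array([ 1.35049148,  0.50830616, -0.23753271,  1.50114174,  0.12570466,
        1.14885269, -0.15480186]), 'dq': array([-5.82722273e-05,  1.51239642e-03, -1.88868059e-03, -7.42862473e-04,
       -4.26314436e-05,  2.12764255e-04,  1.54946657e-03]), 'joint_efforts': array([ 4.14766064e-04, -6.20602727e+01, -2.18642883e+00, -2.49660051e+01,
        1.26547721e-02,  1.17463135e-02, -3.43018303e-05]), 'position': array([ 199.81863777, -591.67957513,  230.44651808]), 'tcp_rot': array([-8.44964855e-04,  9.86758301e-01,  1.62195304e-01, -1.54609130e-04]), 'ft_force': array([-0.54996498,  0.25863701, -0.24001241]), 'wrist_torque': array([ 0.01312924, -0.01771022, -0.01770375]), 'finger_force': 0.0, 'opening': 0.9995989561341374}
scene [[519.751106905748, 0.0, 278.83020369047443], [0.0, 519.751106905748, 214.48573550198816], [0.0, 0.0, 1.0]] [ 96.47252824 691.63246865 794.28246158] [ 0.42651628 -0.64152498 -0.6375967 ]
top [[381.9058825288225, 0.0, 284.2499384413189], [0.0, 381.9058825288225, 208.47648732970387], [0.0, 0.0, 1.0]] [414.31527033  31.08349985 927.98341848] [ 0.20843436  0.00747942 -0.97800776]
```

View pics/scene0.png

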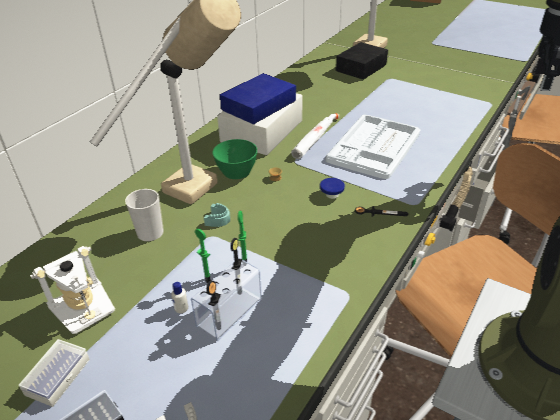

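View pics/top0.png

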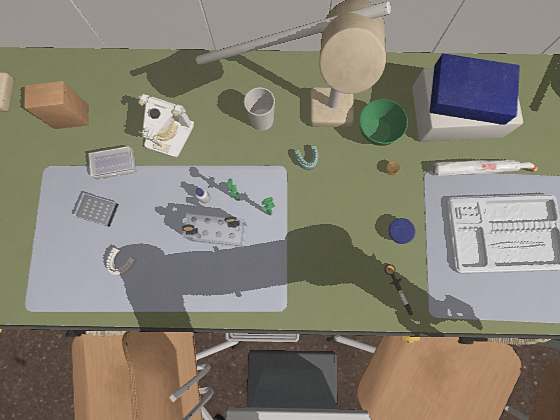

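Scene: the blue lid is at scene (332,187) and top (402,231). The open dish is at scene (275,175). The stand is at scene (227,297). Candidates for the syringe, by scene pixel:
- Dark/orange heads at (212,290) and (236,245).
- Green ones at (202,235) and (241,218), excluded by colour.
- A loose syringe lying at (385,211), excluded because it isn't in the stand.

Next is a close crop and measurements.

```bash
python3 - <<'E'
from h import *
S=cv2.imread("pics/scene0.png");T=cv2.imread("pics/top0.png")
a=cv2.resize(S[200:345,165:285],None,fx=4,fy=4,interpolation=cv2.INTER_CUBIC)[:580]
b=cv2.resize(T[190:255,170:285],None,fx=2.7,fy=2.7,interpolation=cv2.INTER_CUBIC)
W=np.zeros((580,480+b.shape[1],3),np.uint8); W[:,:480]=a; W[:b.shape[0],480:]=b; cv2.imwrite("pics/crop1.png",W[:, :800]); print(W.shape)
def ld(n):
    m=np.load(n+"cam.npy"); return m[:3],m[3:6],m[6]
cs,ct=ld("scene"),ld("top")
for im,c,(u,v) in((S,cs,(332,187)),(T,ct,(402,231))):
    h=cv2.cvtColor(im,cv2.COLOR_BGR2HSV); m=cv2.inRange(h,(105,120,40),(130,255,255))
    n,l,st,ce=cv2.connectedComponentsWithStats(m); k=l[v,u]; print(k,st[k],ce[k])
    ys,xs=np.where(l==k); P=np.array([onz(c,x,y,28) for x,y in zip(xs,ys)]); print("lid",P.mean(0),np.ptp(P,axis=0),P.min(0),P.max(0))
print("cross syringes",cross(cs,(212,290),ct,(190,229)),cross(cs,(236,245),ct,(232,221)))
for u,v in((185,239),(241,244),(188,211),(244,221)): print(onz(ct,u,v,85))
E
```

```text
(580, 790, 3)
2 [320 178  24  17 325] [331.79692308 185.88615385]
lid [ 556.57007512 -240.10666693   28.        ] [61.83146849 66.33334124  0.        ] [ 525.35247706 -273.51183173   28.        ] [ 587.18394555 -207.1784905    28.        ]
0 [     0      0    560    420 230798] [275.79665768 211.72375844]
lid [618.12116911  59.87720219  28.        ] [1.06672578e+03 1.52443514e+03 2.27373675e-13] [ 130.80894768 -698.76881979   28.        ] [1197.53472421  825.66632334   28.        ]
cross syringes (array([540.52960325, 240.87311743, 112.05665734]), np.float64(2.2441021190040367)) (array([554.8044094 , 146.89506363, 138.19332436]), np.float64(1.897944368346137))
[521.06720857 256.79480359  85.        ]
[512.00858398 131.89988816  85.        ]
[584.62134207 254.55213496  85.        ]
[563.79778048 127.2773821   85.        ]
```

View pics/crop1.png

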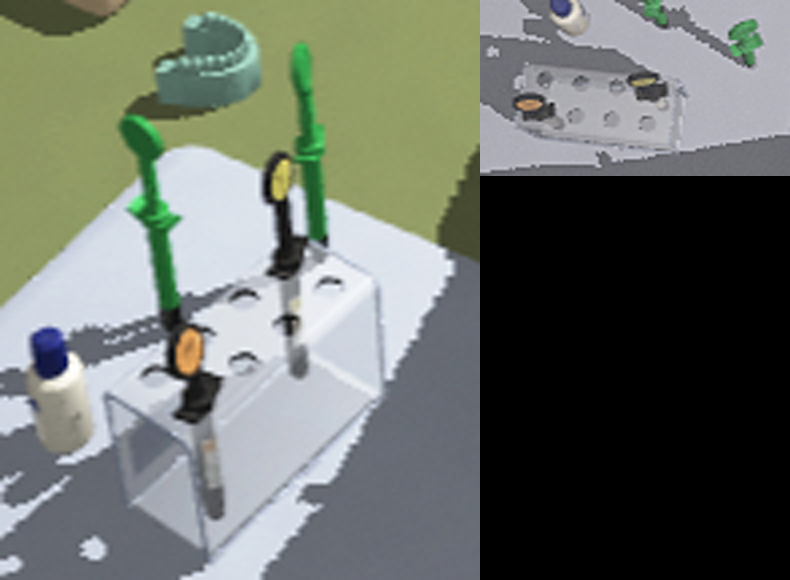

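Fuller syringe: yellow/dark head at scene (235,245), at about (555,147) and height 138 (expected 140), in hole (-13,45). The used one, at scene (212,290), triangulates to height 112. The green ones stand outside the stand. Next I'll check the lid in the top view and work out the first move.

```bash
cat >> h.py <<'E'
def ld(n):
    m=np.load(n+"cam.npy"); return m[:3],m[3:6],m[6]
def rows(target, Rt=None, base=None):
    "shift (m) and turn (deg) in tool axes from the present pose"
    s=sense(); q=s["tcp_rot"]; R0=R.from_quat([q[1],q[2],q[3],q[0]])
    sh=R0.inv().apply(np.array(target,float)-s["position"])/1000
    tu=(R0.inv()*Rt).as_rotvec(degrees=True) if Rt is not None else np.zeros(3)
    print("t",round(s["time_s"],2),"pos",np.round(s["position"],1),"turn",np.round(tu,2),"shift",np.round(sh,4))
def down(yang):
    "tool straight down, tool y at world angle yang deg"
    y=np.array([np.cos(np.radians(yang)),np.sin(np.radians(yang)),0]); z=np.array([0,0,-1.]); x=np.cross(y,z)
    return R.from_matrix(np.stack([x,y,z],1))
E
python3 - <<'E'
from h import *
S=cv2.imread("pics/scene0.png");T=cv2.imread("pics/top0.png"); cs,ct=ld("scene"),ld("top")
print(cv2.cvtColor(T,cv2.COLOR_BGR2HSV)[231,402])
m=cv2.inRange(cv2.cvtColor(T,cv2.COLOR_BGR2HSV),(105,120,40),(135,255,255)); m[:200]=0;m[260:]=0;m[:,:370]=0;m[:,430:]=0
ys,xs=np.where(m>0);P=np.array([onz(ct,x,y,29) for x,y in zip(xs,ys)]);print("lid top",P.mean(0),np.ptp(P,axis=0),len(P))
print("green",cross(cs,(200,232),ct,(233,187)),cross(cs,(241,218),ct,(267,205)))
print("open dish",onz(ct,392,165,20),onz(cs,275,172,20))
rows([557,-240,160],down(-71))
E
```

```text
[116 118 119]
lid top [ 554.52750924 -237.44860608   29.        ] [6.00218707e+01 5.46184458e+01 2.27373675e-13] 131
green (array([632.91522172, 150.51755707, 136.06995466]), np.float64(9.836086905972548)) (array([592.85975195,  75.3354079 , 135.07545649]), np.float64(5.725810685999626))
open dish [ 722.79350527 -228.18222801   20.        ] [ 715.87019907 -227.93004031   20.        ]
t 0.1 pos [ 199.8 -591.7  230.5] turn [-0.09  0.   -0.33] shift [ 0.451  -0.2188  0.0709]
```

```bash
python3 -m inch '[[0,0,0,0.045,-0.022,0.007,1],[0,0,0,0.09,-0.044,0.014,1],[0,0,0,0.135,-0.066,0.021,1],[0,0,0,0.18,-0.088,0.028,1],[0,0,0,0.225,-0.11,0.035,1],[0,0,0,0.27,-0.132,0.042,1],[0,0,0,0.315,-0.154,0.049,1],[0,0,0,0.36,-0.176,0.056,1]]' 40; python3 -m inch '[[0,0,0,0.045,-0.022,0.007,1],[0,0,0,0.091,-0.043,0.015,1],[0,0,0,0.091,-0.043,0.015,1],[0,0,0,0.091,-0.043,0.015,1],[0,0,0,0.091,-0.043,0.015,1],[0,0,0,0.091,-0.043,0.015,1],[0,0,0,0.091,-0.043,0.015,1],[0,0,0,0.091,-0.043,0.015,1]]'
python3 - <<'E'
from h import *
im,c=grab("wrist","w1.png")
m=cv2.inRange(cv2.cvtColor(im,cv2.COLOR_BGR2HSV),(100,90,30),(135,255,255))
n,l,st,ce=cv2.connectedComponentsWithStats(m); k=1+np.argmax(st[1:,4]); print(st[k],ce[k])
ys,xs=np.where(l==k);P=np.array([onz(c,x,y,30) for x,y in zip(xs,ys)]);print(P.mean(0),P.min(0),P.max(0)); print("exp px",proj(c,[557,-240,30]))
rows([557,-240,10])
E
```

```text
time_s: 0.9
position: [482.4, -311.7, 175.4]
tcp_rot: [-0.0, 0.987, 0.162, -0.0]
ft_force: [-0.0, -0.1, -0.2]
opening: 0.998
finger_force: 0.0
time_s: 1.7
position: [553.4, -244.5, 161.2]
tcp_rot: [0.0, 0.987, 0.161, 0.0]
ft_force: [0.8, -0.1, -0.2]
opening: 0.998
finger_force: 0.0
[ 249  165   64   62 3105] [280.45571659 195.63510467]
[ 558.50562099 -241.75588346   30.        ] [ 527.55171124 -272.16122296   30.        ] [ 588.16158312 -212.09753282   30.        ]
exp px [278.20347756 196.76033384]
t 1.75 pos [ 553.5 -244.3  161.1] turn [0. 0. 0.] shift [ 0.0046 -0.003   0.1511]
```

View pics/w1.png

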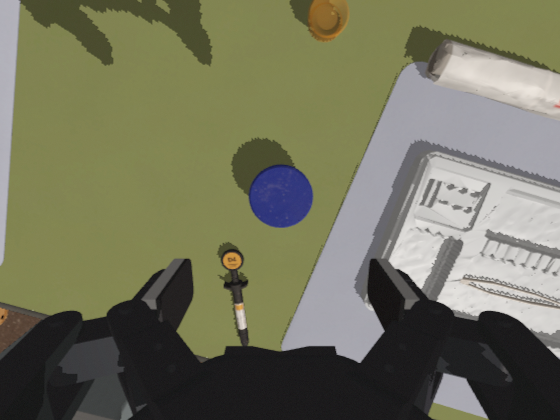

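The wrist view shows the blue lid at (280,196), about 61 mm across and centred at (558,-242). The loose syringe lies at (237,300) and is not in the way. I'll descend in two stages.

```bash
python3 - <<'E'
from h import *
rows([558,-242,60])
E
python3 -m inch '[[0,0,0,0.003,-0.001,0.025,1],[0,0,0,0.005,-0.001,0.05,1],[0,0,0,0.005,-0.001,0.075,1],[0,0,0,0.005,-0.001,0.1,1],[0,0,0,0.005,-0.001,0.1,1],[0,0,0,0.005,-0.001,0.1,1],[0,0,0,0.005,-0.001,0.1,1],[0,0,0,0.005,-0.001,0.1,1]]'
python3 - <<'E'
from h import *
im,c=grab("wrist")
m=cv2.inRange(cv2.cvtColor(im,cv2.COLOR_BGR2HSV),(100,90,30),(135,255,255))
n,l,st,ce=cv2.connectedComponentsWithStats(m); k=1+np.argmax(st[1:,4]); print(st[k],ce[k])
ys,xs=np.where(l==k);P=np.array([onz(c,x,y,30) for x,y in zip(xs,ys)]);print(P.mean(0),P.min(0),P.max(0))
rows([558,-242,10])
E
```

```text
t 1.75 pos [ 553.5 -244.3  161.1] turn [0. 0. 0.] shift [ 0.005  -0.0008  0.1011]
time_s: 2.55
position: [559.2, -241.3, 62.5]
tcp_rot: [0.001, 0.987, 0.162, 0.001]
ft_force: [0.1, -0.1, 0.2]
opening: 0.998
finger_force: 0.0
[ 236  194   94   92 6745] [282.47383247 239.80518903]
[ 559.37212337 -241.34566325   30.        ] [ 527.83438529 -272.05122959   30.        ] [ 589.31554979 -211.82479035   30.        ]
t 2.6 pos [ 559.1 -241.3   62.3] turn [0. 0. 0.] shift [-0.0013  0.0003  0.0523]
```

```bash
python3 -m inch '[[0,0,0,0,0,0.02,1],[0,0,0,0,0,0.04,1],[0,0,0,0,0,0.05,1],[0,0,0,0,0,0.051,1],[0,0,0,0,0,0.051,0.7],[0,0,0,0,0,0.051,0.6],[0,0,0,0,0,0.051,0.55],[0,0,0,0,0,0.051,0.5]]' 30
python3 -m inch '[[0,0,0,0,0,0,0.5],[0,0,0,0,0,0,0.5],[0,0,0,0,0,0,0.5],[0,0,0,0,0,-0.003,0.5],[0,0,0,0,0,-0.008,0.5],[0,0,0,0,0,-0.016,0.5],[0,0,0,0,0,-0.03,0.5],[0,0,0,0,0,-0.04,0.5]]'
```

```text
time_s: 3.4
position: [559.1, -241.3, 11.3]
tcp_rot: [0.001, 0.987, 0.162, 0.001]
ft_force: [-1.2, 0.4, 5.2]
opening: 0.692
finger_force: 31.9
time_s: 4.2
position: [558.8, -241.1, 51.5]
tcp_rot: [0.0, 0.987, 0.162, 0.0]
ft_force: [0.7, 0.1, -0.6]
opening: 0.701
finger_force: 32.4
```

```bash
python3 -m inch '[[0,0,0,0.003,-0.015,-0.01,0.5],[0,0,0,0.009,-0.05,-0.01,0.5],[0,0,0,0.015,-0.09,-0.01,0.5],[0,0,0,0.022,-0.13,-0.01,0.5],[0,0,0,0.028,-0.165,-0.01,0.5],[0,0,0,0.03,-0.18,0.005,0.5],[0,0,0,0.03,-0.18,0.02,0.5],[0,0,0,0.03,-0.18,0.03,0.5]]'
python3 - <<'E'
from h import *
grab("wrist","w2.png"); im,c=grab("scene","s2.png")
rows([530,-60,0],down(-71.3))
E
```

```text
time_s: 5.0
position: [528.7, -58.9, 19.9]
tcp_rot: [-0.0, 0.987, 0.163, -0.0]
ft_force: [-0.2, -1.7, 0.1]
opening: 0.694
finger_force: 32.4
t 5.1 pos [528.3 -60.4  19.2] turn [-0.04  0.1  -0.01] shift [0.0018 0.0002 0.0192]
```

View pics/w2.png

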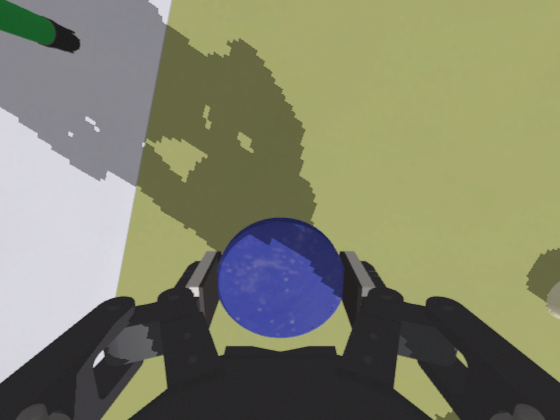

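View pics/s2.png

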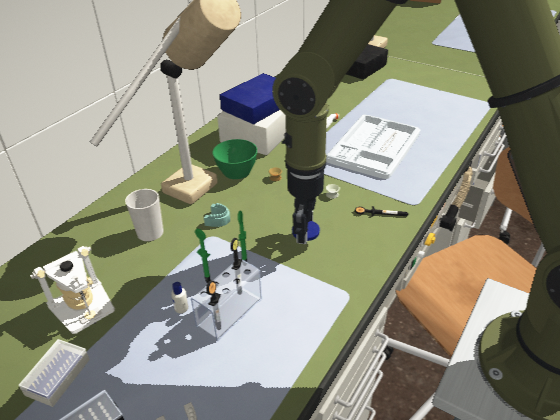

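The lid is held level at wrist px (280,278), clear of the mat edge at about x=150. The uncovered white dish stands undisturbed at scene (332,191). Lowering gently.

```bash
python3 -m inch '[[0,0,0,0,0,0.005,0.5],[0,0,0,0,0,0.01,0.5],[0,0,0,0,0,0.014,0.5],[0,0,0,0,0,0.017,0.5],[0,0,0,0,0,0.019,0.5],[0,0,0,0,0,0.019,0.5],[0,0,0,0,0,0.019,0.5],[0,0,0,0,0,0.019,0.5]]'
```

```text
time_s: 5.9
position: [529.3, -60.8, 1.1]
tcp_rot: [0.0, 0.987, 0.162, 0.0]
ft_force: [0.6, -0.4, 0.2]
opening: 0.693
finger_force: 32.4
```

```bash
python3 -m inch '[[0,0,0,0,0,0.001,0.5],[0,0,0,0,0,0.002,0.5],[0,0,0,0,0,0.003,0.5],[0,0,0,0,0,0.004,0.5],[0,0,0,0,0,0.004,0.5],[0,0,0,0,0,0.004,0.5],[0,0,0,0,0,0.004,0.5],[0,0,0,0,0,0.004,0.5]]' 20
```

```text
time_s: 6.7
position: [529.2, -60.8, -3.0]
tcp_rot: [-0.0, 0.987, 0.162, 0.0]
ft_force: [1.5, 0.2, -0.5]
opening: 0.693
finger_force: 32.4
```

```bash
python3 -m inch '[[0,0,0,0,0,0.0005,0.5],[0,0,0,0,0,0.001,0.5],[0,0,0,0,0,0.0015,0.5],[0,0,0,0,0,0.002,0.5],[0,0,0,0,0,0.0025,0.5],[0,0,0,0,0,0.0025,0.5],[0,0,0,0,0,0.0025,0.5],[0,0,0,0,0,0.0025,0.5]]' 20
```

```text
time_s: 7.5
position: [529.2, -60.8, -5.6]
tcp_rot: [-0.0, 0.987, 0.162, -0.0]
ft_force: [0.8, 0.5, 0.0]
opening: 0.696
finger_force: 32.4
```

```bash
python3 -m inch '[[0,0,0,0,0,0.0005,0.5],[0,0,0,0,0,0.001,0.5],[0,0,0,0,0,0.0015,0.5],[0,0,0,0,0,0.002,0.5],[0,0,0,0,0,0.0025,0.5],[0,0,0,0,0,0.0025,0.5],[0,0,0,0,0,0.0025,0.5],[0,0,0,0,0,0.0025,0.5]]' 20
```

```text
time_s: 8.3
position: [529.2, -60.8, -6.8]
tcp_rot: [0.0, 0.987, 0.162, 0.0]
ft_force: [-3.5, -0.1, 15.0]
opening: 0.692
finger_force: 40.9
```

Contact. Releasing slowly, then lifting straight up.

```bash
python3 -m inch '[[0,0,0,0,0,-0.001,0.69],[0,0,0,0,0,-0.001,0.72],[0,0,0,0,0,-0.001,0.8],[0,0,0,0,0,-0.001,0.9],[0,0,0,0,0,-0.001,1],[0,0,0,0,0,-0.001,1],[0,0,0,0,0,-0.001,1],[0,0,0,0,0,-0.002,1]]'
python3 -m inch '[[0,0,0,0,0,-0.005,1],[0,0,0,0,0,-0.02,1],[0,0,0,0,0,-0.05,1],[0,0,0,0,0,-0.09,1],[0,0,0,0,0,-0.13,1],[0,0,0,0,0,-0.17,1],[0,0,0,0,0,-0.21,1],[0,0,0,0,0,-0.25,1]]'
python3 - <<'E'
from h import *
# stand estimate from scene0 head crossings
yaw=171.95
f=np.array([554.8,146.9])
print(down(yaw).as_matrix())
rows([555,147,270],down(yaw-180)); rows([555,147,270],down(yaw))
im,c=grab("wrist","w3.png")
m=cv2.inRange(cv2.cvtColor(im,cv2.COLOR_BGR2HSV),(100,90,30),(135,255,255))
n,l,st,ce=cv2.connectedComponentsWithStats(m); k=1+np.argmax(st[1:,4]);ys,xs=np.where(l==k);P=np.array([onz(c,x,y,8) for x,y in zip(xs,ys)]);print("lid",P.mean(0),np.ptp(P,axis=0))
E
```

```text
time_s: 9.1
position: [529.1, -60.8, -6.2]
tcp_rot: [-0.0, 0.987, 0.162, -0.0]
ft_force: [-0.5, -0.1, -0.0]
opening: 0.999
finger_force: 0.0
time_s: 9.9
position: [528.7, -60.8, 246.2]
tcp_rot: [0.0, 0.987, 0.162, 0.0]
ft_force: [1.8, -0.7, -0.2]
opening: 1.001
finger_force: 0.0
[[-0.14003722 -0.99014624  0.        ]
 [-0.99014624  0.14003722  0.        ]
 [-0.          0.         -1.        ]]
t 9.9 pos [528.7 -60.8 246.2] turn [ 2.000e-02 -2.000e-02 -6.328e+01] shift [ 0.0915 -0.1884 -0.0238]
t 9.9 pos [528.7 -60.8 246.2] turn [-2.0000e-02 -3.0000e-02  1.1672e+02] shift [ 0.0915 -0.1884 -0.0238]
lid [528.04119529 -60.0182284    8.        ] [6.00449794e+01 5.99191970e+01 1.13686838e-13]
```

```bash
python3 -m inch '[[0,0,-7.9,0.011,-0.023,-0.006,1],[0,0,-15.8,0.023,-0.047,-0.012,1],[0,0,-23.7,0.034,-0.07,-0.018,1],[0,0,-31.6,0.046,-0.094,-0.024,1],[0,0,-39.5,0.057,-0.118,-0.024,1],[0,0,-47.4,0.069,-0.142,-0.024,1],[0,0,-55.3,0.08,-0.165,-0.024,1],[0,0,-63.2,0.0915,-0.1885,-0.024,1]]'
python3 -m inch '[[0,0,0,0,0,0,1],[0,0,0,0,0,0,1],[0,0,0,0,0,0,1],[0,0,0,0,0,0,1],[0,0,0,0,0,0,0.8],[0,0,0,0,0,0,0.7],[0,0,0,0,0,0,0.6],[0,0,0,0,0,0,0.6]]'
python3 - <<'E'
from h import *
im,c=grab("wrist","w4.png"); print(proj(c,[555,147,152]),proj(c,[540.5,241,131])); print(sense()["joints"])
rows([555,147,160],down(-8))
E
```

```text
time_s: 10.75
position: [555.4, 147.9, 268.1]
tcp_rot: [0.0, 0.754, 0.657, -0.0]
ft_force: [0.7, 0.7, -1.1]
opening: 1.0
finger_force: 0.0
time_s: 11.55
position: [555.5, 146.9, 267.9]
tcp_rot: [0.0, 0.756, 0.655, -0.0]
ft_force: [0.3, 0.6, -0.6]
opening: 0.6
finger_force: 0.0
[280.0491488 207.2801496] [248.97660327 102.48258246]
[ 0.08207333  0.43876447 -0.5920754   1.57343599  0.25638324  1.20796386
 -0.69974391]
t 11.6 pos [555.6 147.  268. ] turn [ 0.   -0.   -0.14] shift [-0.     -0.0006  0.108 ]
```

View pics/w4.png

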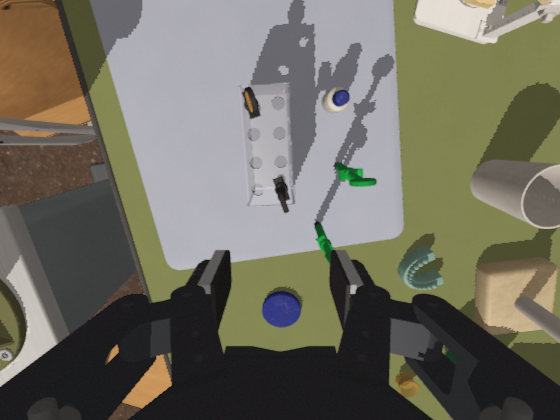

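Wrist view: the fuller syringe head is at about (283,203), the used one at about (250,102). The green ones are outside the stand at (355,178) and (325,240). I'll go closer and look again.

```bash
python3 -m inch '[[0,0,0,0,0,0.02,0.6],[0,0,0,0,0,0.04,0.6],[0,0,0,0,0,0.06,0.6],[0,0,0,0,0,0.07,0.6],[0,0,0,0,0,0.07,0.6],[0,0,0,0,0,0.07,0.6],[0,0,0,0,0,0.07,0.6],[0,0,0,0,0,0.07,0.6]]'
python3 - <<'E'
from h import *
im,c=grab("wrist"); print(proj(c,[555,147,152]),proj(c,[555,147,140]),proj(c,[555,147,85]))
cv2.imwrite("pics/w5.png",cv2.resize(im[120:320,180:380],None,fx=3,fy=3,interpolation=cv2.INTER_CUBIC)[:600])
np.save("w5cam.npy",np.vstack([c[0],c[1],c[2][None]])); cv2.imwrite("w5full.png",im)
rows([555,147,130])
E
```

```text
time_s: 12.4
position: [556.0, 147.3, 198.8]
tcp_rot: [0.0, 0.756, 0.655, 0.001]
ft_force: [0.0, -0.5, -1.0]
opening: 0.601
finger_force: 0.0
[279.36709191 234.97819744] [279.38105836 229.04260736] [279.42959363 208.41564212]
t 12.45 pos [555.9 147.2 198.7] turn [0. 0. 0.] shift [-0.0004 -0.0009  0.0687]
```

View pics/w5.png

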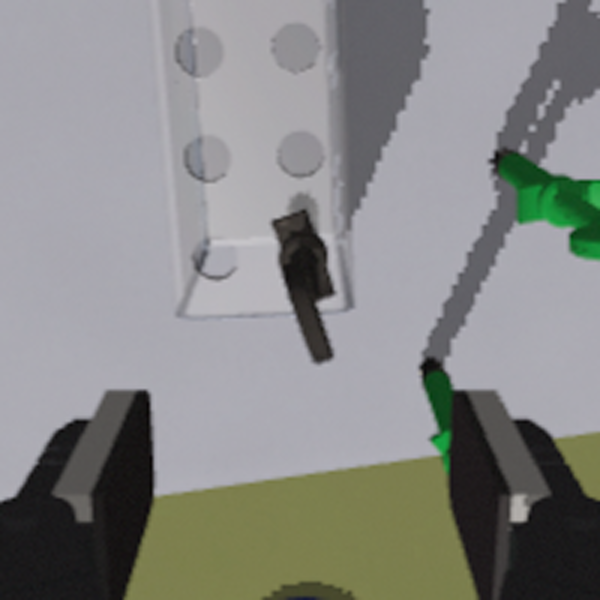

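```bash
python3 - <<'E'
from h import *
c=ld("w5"); print("cam",c[2])
f=lambda x,y:(180+(x)/3,120+(y)/3)
print("wings",[np.round(onz(c,*f(*p),89)[:2],1) for p in((273,222),(302,211),(333,294),(313,302))])
for z in(140,146): print("bottom end",z,[np.round(onz(c,*f(*p),z)[:2],1) for p in((313,362),(331,355),(322,358))])
print("holes",[np.round(onz(c,*f(*p),85)[:2],1) for p in((200,52),(208,158),(215,258),(296,47),(301,153))])
for y in (0,1): pass
E
```

```text
cam [565.40645153 218.36635272 341.31971694]
wings [array([549.7, 162.1]), array([558.6, 164.2]), array([564.2, 137.8]), array([557.9, 136.2])]
bottom end 140 [array([557.3, 137.6]), array([561.9, 138.8]), array([559.6, 138.3])]
bottom end 146 [array([557.5, 140. ]), array([562. , 141.1]), array([559.8, 140.7])]
holes [array([536.5, 212.5]), array([533.7, 182.7]), array([530.6, 152.8]), array([563.4, 210. ]), array([560.6, 180.3])]
```

Holes on a 30 mm pitch put the syringe's hole at (557.7,150.4), and the wings' centre measures (557.6,150.1). The syringe is spun about 15–20° in its hole, so I'll turn the tool −17° about z and descend to 122.

```bash
python3 - <<'E'
from h import *
rows([557.5,150,122],down(9))
E
python3 -m inch '[[0,0,-6,-0.001,0.001,0,0.6],[0,0,-12,-0.003,0.001,0,0.6],[0,0,-17,-0.003,0.001,0.01,0.6],[0,0,-17,-0.003,0.001,0.03,0.6],[0,0,-17,-0.003,0.001,0.05,0.6],[0,0,-17,-0.003,0.001,0.07,0.6],[0,0,-17,-0.003,0.001,0.076,0.6],[0,0,-17,-0.003,0.001,0.076,0.6]]' 40
python3 - <<'E'
from h import *
rows([557.5,150,122],down(9)); print(sense()["ft_force"])
im,c=grab("wrist"); cv2.imwrite("pics/w6.png",im[150:420,130:430])
print(proj(c,[557.5,150,152])-[130,150])
E
```

```text
t 12.45 pos [555.9 147.2 198.7] turn [  0.07  -0.02 -17.14] shift [0.003  0.0011 0.0767]
time_s: 13.25
position: [555.9, 143.8, 121.6]
tcp_rot: [-0.0, 0.65, 0.76, -0.0]
ft_force: [0.6, 0.5, 1.0]
opening: 0.604
finger_force: 0.0
t 13.25 pos [555.9 143.8 121.6] turn [-0.07  0.   -0.13] shift [ 0.0058  0.0026 -0.0004]
[0.60457248 0.49205765 1.04396691]
[156.14529983 136.26118567]
```

View pics/w6.png

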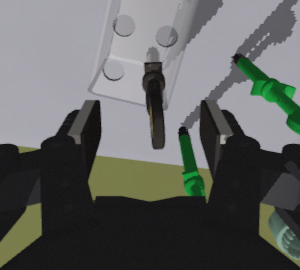

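The head is between the pads at (157,115) and aligned with them. I'll correct 6 mm along tool x and 2.5 mm along y (I got the x sign wrong), then close.

```bash
python3 -m inch '[[0,0,0,0.003,0.0015,0,0.6],[0,0,0,0.006,0.0025,0,0.5],[0,0,0,0.006,0.0025,0,0.3],[0,0,0,0.006,0.0025,0,0.15],[0,0,0,0.006,0.0025,0,0.05],[0,0,0,0.006,0.0025,0,0],[0,0,0,0.006,0.0025,0,0],[0,0,0,0.006,0.0025,0,0]]' 40
```

```text
time_s: 14.1
position: [557.4, 150.3, 122.3]
tcp_rot: [-0.0, 0.65, 0.76, -0.0]
ft_force: [-2.2, -0.1, 5.2]
opening: 0.066
finger_force: 39.2
```

```bash
python3 -m inch '[[0,0,0,0,0,0,0],[0,0,0,0,0,0,0],[0,0,0,0,0,-0.005,0],[0,0,0,0,0,-0.01,0],[0,0,0,0,0,-0.015,0],[0,0,0,0,0,-0.02,0],[0,0,0,0,0,-0.02,0],[0,0,0,0,0,-0.02,0]]' 40
python3 - <<'E'
from h import *
a,c=grab("wrist"); b,d=grab("scene")
W=np.zeros((400,800,3),np.uint8); W[:270*4//3,:400]=cv2.resize(a[150:420,130:430],(400,360),interpolation=cv2.INTER_CUBIC); W[:,400:]=cv2.resize(b[190:340,165:315],(400,400),interpolation=cv2.INTER_CUBIC); cv2.imwrite("pics/m7.png",W)
print(sense()["joints"])
E
```

```text
time_s: 14.9
position: [557.5, 150.4, 142.1]
tcp_rot: [-0.0, 0.65, 0.76, 0.0]
ft_force: [-2.6, -0.3, 0.7]
opening: 0.066
finger_force: 41.3
[ 0.08603303  0.57236343 -0.62040278  1.74978331  0.39781272  0.94813201
 -0.5403226 ]
```

View pics/m7.png

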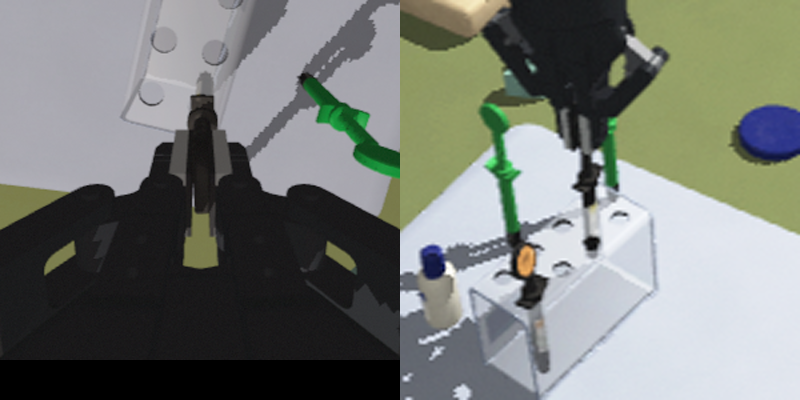

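The fuller syringe is rising in the gripper with its head between the pads, and the used one is still hanging. Drawing it fully out.

```bash
python3 -m inch '[[0,0,0,0,0,-0.012,0],[0,0,0,0,0,-0.025,0],[0,0,0,0,0,-0.04,0],[0,0,0,0,0,-0.055,0],[0,0,0,0,0,-0.07,0],[0,0,0,0,0,-0.085,0],[0,0,0,0,0,-0.1,0],[0,0,0,0,0,-0.11,0]]' 40
python3 - <<'E'
from h import *
s=sense(); print(s["opening"],s["finger_force"],s["ft_force"])
S=cv2.imread("pics/s2.png"); cs=ld("scene")
hsv=cv2.cvtColor(S,cv2.COLOR_BGR2HSV)
sub=hsv[180:202,322:344]; m=cv2.inRange(sub,(0,0,110),(180,75,255)); ys,xs=np.where(m>0)
print("dish px",xs.min()+322,xs.max()+322,ys.min()+180,ys.max()+180,len(xs))
print("mean@10",onz(cs,xs.mean()+322,ys.mean()+180,11))
th=np.radians(-10); u=np.array([np.cos(th),np.sin(th),0])
z=(u+[0,0,-1])/np.sqrt(2); y=None
# tool: start from down(-10), tilt -45 about tool x
Rt=down(-10)*R.from_rotvec([-45,0,0],degrees=True); zt=Rt.as_matrix()[:,2]; print("z",zt)
noz=np.array([558,-241,42]); print("tcp",noz-116.3*zt)
rows(noz-116.3*zt+[0,0,40],Rt)
rows([480,-100,252],down(-10))
im,c=grab("top"); cv2.imwrite("top2.png",im)
m=cv2.inRange(cv2.cvtColor(im[215:247,385:420],cv2.COLOR_BGR2HSV),(0,0,110),(180,75,255));ys,xs=np.where(m>0);print("top dish",len(xs),np.round(onz(c,xs.mean()+385,ys.mean()+215,18),1),np.ptp(xs),np.ptp(ys))
E
```

```text
time_s: 15.8
position: [558.7, 150.5, 254.5]
tcp_rot: [0.001, 0.65, 0.76, 0.002]
ft_force: [-0.6, 0.5, 0.1]
opening: 0.068
finger_force: 39.1
0.06806395013706149 39.139574589607946 [-0.59238255  0.46428018  0.11290819]
dish px 323 343 180 198 182
mean@10 [ 556.30122592 -244.89328945   11.        ]
z [ 0.69636424 -0.1227878  -0.70710678]
tcp [ 477.01283885 -226.7197784   124.23651865]
t 15.8 pos [558.7 150.5 254.5] turn [-44.37  -7.45  17.84] shift [-0.3602 -0.1392  0.0896]
t 15.8 pos [558.7 150.5 254.5] turn [ 0.21 -0.06 18.85] shift [-0.2354 -0.1164  0.002 ]
top dish 1014 [ 558.1 -249.1   18. ] 34 31
```

```bash
python3 -m inch '[[0,0,2,-0.022,-0.011,0,0],[0,0,5,-0.055,-0.027,0,0],[0,0,8,-0.09,-0.044,0,0],[0,0,11,-0.125,-0.062,0,0],[0,0,14,-0.16,-0.08,0,0],[0,0,16,-0.19,-0.095,0,0],[0,0,18,-0.22,-0.108,0,0],[0,0,19,-0.235,-0.116,0,0]]' 40
python3 - <<'E'
from h import *
Rt=down(-10)*R.from_rotvec([-45,0,0],degrees=True); zt=Rt.as_matrix()[:,2]
noz=np.array([558,-241,42])
rows(noz-116.3*zt+[0,0,70],Rt); s=sense();print(s["joints"],s["opening"],s["finger_force"])
for n,(x0,x1,y0,y1) in dict(scene=(315,350,172,208),top=(378,425,208,255)).items():
    im,c=grab(n); cv2.imwrite(n+"3.png",im)
    h=cv2.cvtColor(im[y0:y1,x0:x1],cv2.COLOR_BGR2HSV); print(n); 
    m=(h[...,1]<80)&(h[...,2]>90); [print(''.join('#' if q else '.' for q in r)) for r in m[::2]]
E
```

```text
time_s: 16.65
position: [478.6, -102.9, 252.0]
tcp_rot: [0.001, 0.768, 0.64, -0.0]
ft_force: [0.3, 0.0, -0.1]
opening: 0.07
finger_force: 39.1
t 16.65 pos [ 478.6 -102.9  252. ] turn [-44.98   0.23  -0.35] shift [-0.122   0.0208  0.058 ]
[ 0.58432381  0.30765381 -0.56871021  1.80851007  0.18762243  1.07873135
 -0.23370025] 0.07024634859565256 39.09921050250887
scene
...################..##############
.........##########..##############
..............#####.###############
....................###############
..........................#########
...............................####
.............#####.................
...........#######....##...........
..........#########...####.........
...........##############..........
............############...........
...........##############..........
............############...........
...............#####...............
...................................
...................................
...................................
...................................
top
.....................................##########
...............................
[... 372 characters left out ...]
.......................#####
..........................................#####
...........................................####
...........................................####
............................................###
............................................###
.............................................##
.............................................##
.............................................##
..............................................#
..............................................#
..............................................#
..............................................#
...............................................
...............................................
```

```bash
python3 -m inch '[[-5,0,0,-0.014,0.002,0.006,0],[-11,0,0,-0.03,0.005,0.014,0],[-17,0,0,-0.046,0.008,0.022,0],[-23,0,0,-0.062,0.01,0.03,0],[-29,0,0,-0.078,0.013,0.038,0],[-35,0,0,-0.094,0.016,0.045,0],[-40,0,0,-0.11,0.019,0.052,0],[-45,0,0,-0.122,0.021,0.058,0]]' 40
python3 - <<'E'
from h import *
cs=ld("scene"); print("mouth",onz(cs,332.5,189,20))
s=sense(); print(s["joints"],s["opening"],s["finger_force"])
q=s["tcp_rot"];Rm=R.from_quat([q[1],q[2],q[3],q[0]]).as_matrix(); n=s["position"]+116.3*Rm[:,2]; print("pos",s["position"],"z",Rm[:,2],"nozzle exp",n)
for k,w in(("top",14),("scene",14)):
    im,c=grab(k); cv2.imwrite(k+"4.png",im); p=proj(c,n); hd=proj(c,s["position"]); print(k,p,hd)
    x,y=np.int_(np.round(p)); 
    g=cv2.cvtColor(im,cv2.COLOR_BGR2HSV)[y-w:y+w+1,x-w-4:x+w+5]
    m=np.abs(g[...,0].astype(int)-36)>7
    for r in m|(g[...,1]<90): print(''.join('#' if q else '.' for q in r))
E
```

```text
time_s: 17.55
position: [461.8, -203.1, 189.1]
tcp_rot: [0.202, 0.745, 0.621, 0.14]
ft_force: [0.4, -0.1, -0.6]
opening: 0.068
finger_force: 39.1
mouth [ 553.69193564 -239.13305951   20.        ]
[ 1.09171897  0.2478724  -0.83318168  2.30911841  0.78518722  0.22571678
 -0.59233417] 0.06798244103485127 39.102424532175064
pos [ 461.8438234  -203.11660112  189.14752861] z [ 0.45853902 -0.12732949 -0.87950507] nozzle exp [ 515.17191088 -217.92502095   86.86108871]
top [399.51342564 245.10414185] [408.59969036 266.65375178]
#####################################
#####################################
#####################################
#####################################
#####################################
#####################################
#####################################
#####################################
#####################################
#####################################
#####################################
#####################################
#####################################
#####################################
#####################################
#####
[... 990 characters left out ...]
################
#####################################
#####################################
#####################################
#####################################
##..#################################
####...#.############################
########.############################
####......####.######################
#####...#######.#####################
######..####.#.######################
####.#######....###..#.##############
###############.######.##############
#############..##..###.#####.########
##############...#..#..#.#.###.######
################...#..#.#.#.......###
###############.#..#....#..##..####..
###############....#.#..#.#....#..#..
##############....#..##.##.#..####...
```

The outward tilt hits joint limits (J6 0.23, J4 2.31) at 28°. I'll lean sideways instead, with the wrist to the right, away from the lamp.

```bash
python3 - <<'E'
from h import *
Rt=down(-10)*R.from_rotvec([0,43,0],degrees=True); zt=Rt.as_matrix()[:,2]; print(zt)
noz=np.array([557,-241,120.])
print(noz-116.3*zt); rows(noz-116.3*zt,Rt); rows([500,-260,240],down(-10))
E
```

```text
[ 0.11842777  0.67163727 -0.7313537 ]
[ 543.22685007 -319.1114148   205.0564355 ]
t 17.65 pos [ 461.1 -204.1  188.3] turn [27.07 44.75 10.2 ] shift [-0.0978  0.0964  0.0374]
t 17.65 pos [ 461.1 -204.1  188.3] turn [28.18  2.64 -0.41] shift [-0.0496  0.0665 -0.0206]
```

Straighten up first.

```bash
python3 -m inch '[[4,0,0,-0.005,0.007,-0.003,0],[8,0,0,-0.01,0.016,-0.006,0],[12,0,0,-0.018,0.025,-0.009,0],[16,0,0,-0.026,0.035,-0.012,0],[20,1,0,-0.034,0.045,-0.015,0],[24,2,0,-0.042,0.056,-0.018,0],[28,2.6,0,-0.05,0.0665,-0.02,0],[28,2.6,0,-0.05,0.0665,-0.02,0]]' 40
python3 - <<'E'
from h import *
Rt=down(-10)*R.from_rotvec([0,43,0],degrees=True); zt=Rt.as_matrix()[:,2]
noz=np.array([557,-241,120.]);rows(noz-116.3*zt,Rt); s=sense(); print(s["joints"])
E
```

```text
time_s: 18.45
position: [503.3, -258.7, 240.7]
tcp_rot: [-0.002, 0.768, 0.641, 0.005]
ft_force: [-0.4, 0.6, -0.9]
opening: 0.069
finger_force: 39.2
t 18.45 pos [ 503.3 -258.7  240.7] turn [ 0.33 42.44 -0.2 ] shift [-0.0526  0.0499  0.0354]
[ 1.05285014  0.54798303 -1.00377548  1.63992193  0.47673781  1.21974992
 -0.23034957]
```

```bash
python3 -m inch '[[0,5,0,-0.006,0.006,0.004,0],[0,11,0,-0.013,0.013,0.009,0],[0,17,0,-0.02,0.02,0.014,0],[0,23,0,-0.027,0.027,0.019,0],[0,29,0,-0.035,0.034,0.024,0],[0,35,0,-0.043,0.041,0.03,0],[0,40,0,-0.05,0.047,0.034,0],[0,42.5,0,-0.0526,0.05,0.0355,0]]' 40
python3 -m inch '[[0,0,0,0,0,0,0],[0,0,0,0,0,0,0],[0,0,0,0,0,0,0],[0,0,0,0,0,0,0],[0,0,0,0,0,0,0],[0,0,0,0,0,0,0],[0,0,0,0,0,0,0],[0,0,0,0,0,0,0]]'
python3 - <<'E'
from h import *
Rt=down(-10)*R.from_rotvec([0,43,0],degrees=True); zt=Rt.as_matrix()[:,2]
noz=np.array([557,-241,120.]);rows(noz-116.3*zt,Rt); s=sense(); print(s["joints"])
q=s["tcp_rot"];Rm=R.from_quat([q[1],q[2],q[3],q[0]]).as_matrix(); n=s["position"]+116.3*Rm[:,2]; print("z",Rm[:,2],"noz exp",n)
for k in("top","scene","wrist"):
    im,c=grab(k); cv2.imwrite(k+"5.png",im); print(k,proj(c,n),proj(c,s["position"]),proj(c,[557,-241,20]))
E
```

```text
time_s: 19.25
position: [540.4, -322.0, 203.9]
tcp_rot: [-0.232, 0.715, 0.595, 0.284]
ft_force: [-0.6, -0.2, 0.3]
opening: 0.067
finger_force: 39.3
time_s: 20.05
position: [539.6, -322.0, 204.8]
tcp_rot: [-0.23, 0.716, 0.596, 0.28]
ft_force: [1.4, 0.1, 0.1]
opening: 0.066
finger_force: 39.3
t 20.05 pos [ 539.6 -322.   204.8] turn [ 0.54  0.46 -0.24] shift [0.0028 0.003  0.0022]
[ 1.28935628  1.01244475 -1.14746654  1.26558448  0.15446878  1.4555816
  0.13804836]
z [ 0.126625    0.66412243 -0.73682258] noz exp [ 554.34956678 -244.80847986  119.14373506]
top [415.63862257 225.33543815] [471.41417635 226.18235043] [400.23901598 231.05578629]
scene [335.20064582 154.00881605] [357.97246649 109.21521123] [331.67168432 188.20144389]
wrist [280.71481805 206.85186651] [281.20261519 265.68558535] [281.79235287 241.04251908]
```

```bash
python3 - <<'E'
from h import *
for k,(x0,x1,y0,y1) in dict(top5=(385,450,208,248),scene5=(318,362,130,204)).items():
    im=cv2.imread(k+".png"); h=cv2.cvtColor(im,cv2.COLOR_BGR2HSV)[y0:y1,x0:x1].astype(int)
    print(k,x0,y0)
    for i,r in enumerate(h):
        print(f"{y0+i:3d}",''.join('#' if p[2]<50 else ('.' if 25<=p[0]<=45 and p[1]>95 else 'o' if p[1]<95 and p[2]>130 else '+' if p[1]<95 else '-') for p in r))
E
```

```text
top5 385 208
208 oo+ooooo+o+oooooooooooooooooooooooooooo++oooooooooooooooo++++++++
209 oooo+oo+oooooooooooooooooooooooo+oooooooooooooooooooooooo++++++++
210 ooooooo+oooooooooooooooooooo+oooooooooo++oooooooooooooooo++++++++
211 oooooooooooooooo+oooooooooo+ooooooooooo++oooooooooooooooo++++++++
212 oo++++oo+oooooooooooo+oooooooooooooooo+++oooooooooooooooo+++++++o
213 ooooooooooo+ooooooooooo+ooooo+oooooooo+++oooooooooooooooo+++++++o
214 ooooooooooooooooooooooooooooooooo+oooooo+oooooooooooooooo+++++++o
215 ooooooooooo+ooooo+ooooooooooooooooooooooooooooooooooooooo+++++++o
216 +oooooooooooooooooooooooooooooooooooooo++oooooooooooooooo+++++++o
217 ooooooooo+ooooooooooooooooooooooooooooo++ooooooooooooooooo++++++o
218 ooooooooooooooooooo+ooooooooooooooooooo++ooooooooooooooooo+++++++
219 ooo+ooooooo+o+ooooo+o+o+oo+oo+ooooooooo++ooooooooooooooooo+++++++
220 ooooooooooooooooooooooooooooooooooooooo+oooooooooooooooooo+++++++
221 oooooooooooooooo+oooooooooooooooo+++++++ooooooooooooooooooo++++++
222 oo+++o++oooooooooooooo+oooooooo+############+++++++++++oooo++++++
223 ++++++++++oooo+oooo+oo+ooooooo+##
[... 4653 characters left out ...]
oooooooooooooo
190 oooooooooooooooooooooooooooooooooooooooooooo
191 oooooooooooooooooooooooooooooooooooooooooooo
192 oooooooooooooooooooooooooooooooooooooooooooo
193 ooooo++++++++++++++ooooooooooooooooooooooooo
194 oo++++++++++++++++oooooooooooooooooooooooooo
195 ++++++++++++++++oooooooooooooooooooooooooooo
196 ++++++++++++++oooooooooooooooooooooooooooooo
197 ++++++++++++++oooooooooooooooooooooooooooooo
198 ++++++++++++oo++oooooooooooooooooooooooooooo
199 o+++++++++++++oooooooooooooooooooooooooooooo
200 oo++++++++++oooooooooooooooooooooooooooooooo
201 ooooo+++++oooooooooooooooooooooooooooooooooo
202 oooooooooooooooooooooooooooooooooooooooooooo
203 oooooooooooooooooooooooooooooooooooooooooooo
```

```bash
python3 - <<'E'
from h import *
for k in("scene","top"):
    im,c=grab(k); c0=ld(k); print(k,"cam shift",c[2]-c0[2],np.abs(c[1]-c0[1]).max())
    a=cv2.imread(f"pics/{k}0.png"); pts=[(345,200),(300,215),(320,188),(332,188),(250,320)] if k=="scene" else [(330,260),(370,200),(400,231),(420,200),(250,200)]
    for p in pts: print(p,a[p[1],p[0]],im[p[1],p[0]], np.round(onz(c,*p,0)[:2]))
    lid=proj(c,[528,-60,8]); print("lid px",lid,im[int(lid[1]),int(lid[0])])
im,c=grab("wrist"); h=cv2.cvtColor(im,cv2.COLOR_BGR2HSV); print([ (p,h[p[1],p[0]]) for p in((100,60),(280,100),(400,60),(280,240),(200,200))])
E
```

```text
scene cam shift [0. 0. 0.] 0.0
(345, 200) [105 162 152] [105 162 152] [ 518. -239.]
(300, 215) [104 160 150] [52 77 71] [ 583. -132.]
(320, 188) [62 53 47] [106 160 151] [ 595. -251.]
(332, 188) [139  59  52] [172 203 199] [ 569. -266.]
(250, 320) [116 107 103] [234 225 217] [504. 190.]
lid px [304.81013587 237.9084524 ] [68 33 28]
top cam shift [0. 0. 0.] 0.0
(330, 260) [64 85 84] [58 80 78] [487. -74.]
(370, 200) [ 99 137 133] [53 76 75] [ 637. -175.]
(400, 231) [124  69  67] [147 159 161] [ 560. -246.]
(420, 200) [103 138 135] [ 98 132 129] [ 639. -300.]
(250, 200) [107 103 102] [106 101  98] [632. 124.]
lid px [324.26880964 242.46447355] [70 48 46]
[((100, 60), array([ 16, 133, 173], dtype=uint8)), ((280, 100), array([ 32,  91, 163], dtype=uint8)), ((400, 60), array([ 31,  77, 168], dtype=uint8)), ((280, 240), array([10, 20, 39], dtype=uint8)), ((200, 200), array([ 32,  89, 166], dtype=uint8))]
```

Bench saturation is about 90, so my threshold was wrong. Segmenting the dish with S<60, and taking the nozzle from the dark pixels.

```bash
python3 - <<'E'
from h import *
for k,(x0,x1,y0,y1) in dict(top5=(385,420,215,245),scene5=(318,350,178,204)).items():
    im=cv2.imread(k+".png"); h=cv2.cvtColor(im,cv2.COLOR_BGR2HSV)[y0:y1,x0:x1].astype(int); print(k,x0,y0)
    for i,r in enumerate(h): print(f"{y0+i:3d}",''.join('#' if p[2]<50 else 'o' if p[1]<60 else '.' for p in r))
cs,ct=ld("scene"),ld("top")
print("nozzle cross",cross(cs,(334.8,152.5),ct,(416.0,224.3)))
E
```

```text
top5 385 215
215 ...................................
216 ................o..................
217 ..............o....................
218 .................................o.
219 ...................................
220 ...................................
221 ..................................o
222 ...............................o###
223 .o............................o####
224 ...............................###o
225 ......o......oooooo............oo##
226 ...........oooooooooo.....o......oo
227 ..........oooooooooooo......o......
228 ..o......oooooooooooooo............
229 ........ooooooooooooooo............
230 .......ooooooooooooooooo...........
231 ...o...ooooooooooooooooo..........o
232 ......oooooooooooooooooo...........
233 .......ooooooooooooooooo...........
234 ......oooooooooooooooooo.......oo..
235 .......oooooooooooooooo............
236 ........ooooooooooooooo......o.....
237 .........ooooooooooooo.............
238 ..........ooooooooooo.........o....
239 ...........oooooo..........o.......
240 ............................o..o.o.
241 ......................o............
242 ...
[... 489 characters left out ...]
........
188 ........oooooooooooooo..........
189 ........oooooooooooooo..........
190 .........oooooooooooo...........
191 ..........oooooooooo............
192 .........ooooooooooo............
193 ........ooooooooooooo...........
194 ........ooooooooooooo...........
195 ........ooooooooooooo...........
196 .........ooooooooooo............
197 ..........ooooooooo.............
198 .............ooo................
199 ................................
200 ................................
201 ................................
202 ................................
203 ................................
nozzle cross (array([ 555.69670239, -244.44394062,  123.12802185]), np.float64(0.4770517017232066))
```

```bash
python3 - <<'E'
from h import *
cs,ct=ld("scene"),ld("top")
print(onz(cs,332.4,187.7,20),onz(ct,400.2,231.5,19),cross(cs,(332.4,187.7),ct,(400.2,231.5)))
s=sense(); q=s["tcp_rot"];Rm=R.from_quat([q[1],q[2],q[3],q[0]]); p=s["position"]; n=p+116.3*Rm.as_matrix()[:,2]; print(n)
for t in ([557,-241.5,60],[557,-241.5,42]): print(np.round(Rm.inv().apply(np.array(t)-(n*.5+np.array([555.7,-244.4,123])*.5))/1000,4))
print(s["joints"],s["time_s"])
E
```

```text
[ 556.43087537 -243.75778923   20.        ] [ 556.07820898 -241.15649341   19.        ] (array([ 555.12132047, -240.18631551,   22.81640766]), np.float64(0.8016786936631559))
[ 554.36146646 -244.77705437  119.06687727]
[-0.0388  0.0011  0.0473]
[-0.0509  0.0011  0.0605]
[ 1.28934314  1.01273036 -1.14753002  1.26551349  0.15448902  1.4556337
  0.13802049] 20.35
```

```bash
python3 -m inch '[[0,0,0,-0.006,0,0.007,0],[0,0,0,-0.014,0,0.017,0],[0,0,0,-0.023,0,0.028,0],[0,0,0,-0.032,0.001,0.038,0],[0,0,0,-0.041,0.001,0.048,0],[0,0,0,-0.047,0.001,0.056,0],[0,0,0,-0.051,0.001,0.06,0],[0,0,0,-0.051,0.001,0.06,0]]' 40
python3 -m inch '[[0,0,0,0,0,0,0],[0,0,0,0,0,0,0],[0,0,0,0,0,0,0],[0,0,0,0,0,0,0],[0,0,0,0,0,0,0],[0,0,0,0,0,0,0],[0,0,0,0,0,0,0],[0,0,0,0,0,0,0]]'
python3 - <<'E'
from h import *
s=sense(); q=s["tcp_rot"];Rm=R.from_quat([q[1],q[2],q[3],q[0]]).as_matrix(); n=s["position"]+116.3*Rm[:,2]; print(n,np.degrees(np.arccos(-Rm[2,2])),s["opening"],s["finger_force"])
for k in("top","scene"):
    im,c=grab(k); p=proj(c,n); print(k,p); x0,y0=int(p[0])-16,int(p[1])-12
    h=cv2.cvtColor(im,cv2.COLOR_BGR2HSV)[y0:y0+36,x0:x0+32].astype(int); print(x0,y0)
    for i,r in enumerate(h): print(f"{y0+i:3d}",''.join('#' if p[2]<55 else 'o' if p[1]<60 else '.' for p in r))
E
```

```text
time_s: 21.15
position: [541.2, -319.3, 125.2]
tcp_rot: [-0.231, 0.716, 0.596, 0.28]
ft_force: [0.1, -0.4, 0.6]
opening: 0.063
finger_force: 39.3
time_s: 21.95
position: [541.5, -319.3, 126.1]
tcp_rot: [-0.23, 0.716, 0.596, 0.28]
ft_force: [-0.4, 0.3, -0.6]
opening: 0.068
finger_force: 39.3
[ 556.21455118 -242.06098372   40.42280286] 42.5467341603565 0.06758557927481716 39.26464160026576
top [403.25991934 230.08232907]
387 218
218 .........o......................
219 ..o............................o
220 .............o..................
221 ...o........................o...
222 ...............................o
223 ................................
224 .......o...........o............
225 ..o........ooooooo..............
226 .o.o.....oooooooooo.............
227 ......ooooooooooo########ooooooo
228 .......ooooooooo################
229 ......ooooooooooo###############
230 o....ooooooooooooo#######ooooooo
231 .....ooooooooooooooooooooooooooo
232 .....ooooooooooooooooo..........
233 .....ooooooooooooooooo..........
234 ....oooooooooooooooooo...o......
235 .....oooooooooooooooo...........
236
[... 1336 characters left out ...]
6 ..........oooooooooooo..........
187 ..........oooooooooooooo........
188 ..........oooooooooooooo........
189 ..........oooooooooooooo........
190 ...........oooooooooooo.........
191 ...........ooooooooooo..........
192 ...........ooooooooooo..........
193 ..........ooooooooooooo.........
194 ..........ooooooooooooo.........
195 ..........ooooooooooooo.........
196 ...........ooooooooooo..........
197 ............ooooooooo...........
198 ...............ooo..............
199 ................................
200 ................................
201 ................................
202 ................................
203 ................................
204 ................................
```

```bash
python3 - <<'E'
from h import *
cs,ct=ld("scene"),ld("top"); print(cross(cs,(332,180.3),ct,(402.8,228.5)))
print(finish_job())
E
```

```text
(array([ 558.31555433, -240.56310315,   43.99941352]), np.float64(2.32359938973469))
the job is handed in; nothing more can be done
None
```

The job is handed in; no verdict came back. By my measurements the lid lies flat on the bench at about (528, -60). The gripper holds the fuller syringe at about 43° with its nozzle about 2 cm over the middle of the dish. I last saw the other syringe hanging in the stand just after the grasp and did not check it again.

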